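# Start a captive knob, then hold the hidden eccentric bolt head on its mark

### The job

Start the black wing knob on the front of the spectrometer's shuttle roller bracket: push it fully in before you turn it (do not force it round), turn it clockwise to its stop so that it catches and stays in, and let go. This drags the eccentric bolt off its setting, so reach down into the gap behind the bracket, grasp the bolt's hex head and turn it back until its red stripe is on top, in line with the red mark on the bracket. Finish while holding the head firmly there, so that it cannot turn while a colleague tightens the knob, and leave the other things where they are.

Things in the scene. Friction and masses are not known exactly. Their poses are not given: they have to be found in the camera images.
- bracket: grey roller bracket on an aluminium base plate, fixed to the bench, yawed up to 0.35 rad. Origin on the bench under the middle of its upright steel plate; x from the front (knob side, robot) to the back, y to the left, z up. Plate 6 mm thick (x -3 to 3 mm), 76 mm wide above 74 mm height, 140 mm below. Knob and bolt share one level axis along x, 120 mm above the bench at y = 0
- plate_mark (a point): red mark on the middle of the plate's top edge, 140 mm above the bench, straight above the axis. On the plate's front is a fixed steel collar of 44 mm diameter, x -16 to -3 mm of the bracket; the knob stands in front of it. A blue sample seat with a white cup stands on the beam at its left end (bracket y 84 to 146 mm), 126 mm high
- gap (a point): middle of the mouth of the gap behind the plate, 140 mm above the bench, 20 mm above the head's centre. The gap is 42 mm wide (bracket x 3 to 45 mm), open at top and sides, free down to 10 mm above the bench, but for a 30 mm collar to x = 8 mm and the head (x 11 to 37 mm). Beyond it are the roller (x 45 to 57) and the beam it runs on, along y, 300 mm long, 98 mm high, x 44 to 78
- knob_grip (a point): centre of the black wing knob's bar, on the axis, at x = -40 mm of the bracket when out; moves with the knob. The bar is 14 mm thick, 24 mm deep along the axis, 60 mm long across it (30 mm to each side of the axis). Its upper end leans to the left of upright (bracket's +y) by 0.5 - knob_turn rad
- knob (a joint): how far the captive knob is pushed in along the bracket's +x, m: 0 out, 0.008 fully in. A spring pushes it out with 4 N (out) to 8 N (in). Do not force it: turning is blocked beyond about 0.2 rad unless it is pushed in more than 6 mm; pushed fully in and turned past 0.5 rad it catches, and stays in at about 6 mm when let go
- knob_turn (a joint): turn of the knob, rad, growing clockwise as seen from the robot (its upper end goes to the right, towards -y of the bracket); starts between 0 and 0.1, stop at 0.8. It turns stiffly (0.22 N m) and stays where it is left
- eccentric: eccentric roller bolt: hex head and dark 40 mm roller in one piece, turning about the axis. Origin on the axis in the middle of the plate; x along the axis to the back, z towards the stripe on the head. Thread drag carries it round with the knob (by the same angle, same way); held back, it pulls with 0.14 N m per rad, so it may lag the fingers by up to 0.1 rad, and it returns if let go
- head_center (a point): centre of the hex head, on the axis, 24 mm behind the plate's middle. The head is 24 mm across flats, 27.7 mm across corners, 26 mm long along the axis. With the stripe on top one pair of flats stands upright, facing the bracket's +y and -y, and a corner with the stripe is on top
- head_mark (a point): the red stripe in the middle of the head's striped corner, 13.9 mm from the axis; straight above the axis (same y in the bracket's frame) when the bolt is on its mark
- tray: stainless sample tray, 110 x 160 x 28 mm, loose on the bench beside the bracket; origin under its centre. Bystander
- screwdriver: small screwdriver with a green handle, 160 mm long along its x, lying on the bench; bystander
- sample_cup: white sample cup, 38 mm diameter, 25 mm high, standing on the bench; bystander
- bottle: white bottle with a blue cap, 48 mm diameter, 125 mm high, standing behind the bracket; bystander

How it is judged:
On the way, in this order (a step that is already met when the one before it is completed fails the run):
1. the knob is pushed in, turned clockwise and let go, and stays in (value of joint knob above 0.0045 m and value of joint knob_turn above 0.6 rad and contact force between the fingers and knob below 0.1 N), for 0.2 s.
2. the fingers have the bolt head between them and it is back on its mark (contact force between the fingers and eccentric above 10 N and distance between the grasp point and head_center below 0.02 m and y of head_mark in the frame of bracket between -0.003 and 0.003 m), for 0.3 s.
At the end, for the whole second after the job is handed in: Still gripping the hex head (over 10 N, TCP within 20 mm of its centre), its red stripe held on top within 3 mm (0.2 rad) of the bracket's mark and not turning (under 0.1 rad/s); the knob in by more than 4.5 mm and turned more than 0.55 rad (all of step 2 and value of joint knob above 0.0045 m and value of joint knob_turn above 0.55 rad and z of head_mark in the frame of bracket above 0.13 m and angular speed of eccentric below 0.1 rad/s); the arm keeps its last pose, push and grip.
It fails at once if a bystander is shifted by more than 20 mm (distance of any of tray, screwdriver, sample_cup, bottle from where it was at the start of the episode above 0.02 m).
It fails at once if the knob is forced round without being pushed in (turned past 0.33 rad while in by less than 4 mm) (value of joint knob_turn above 0.33 rad and value of joint knob below 0.004 m).
It also fails if it takes over 45 s, if anything falls off the work surface, if the arm or the gripper's body presses on something with over 40 N, if the wrist force passes 120 N, or if a joint passes its speed limit or range.

### The arm

A 7-joint arm with a two-finger parallel gripper is mounted at the origin on the work surface. World frame = base frame: x ahead of the robot, y to its left, z up, the work surface at z = 0. Lengths are in m, angles in rad, forces in N, time in s.
With the tool pointing down it reaches from about 0.4 to 0.85 m from the base axis. Payload 6.9 kg.
Tool frame: the origin (TCP) lies between the finger pads, 19 mm behind the fingertips; this is the grasp point; z points along the fingers, y is the line along which they close (so a half turn about z gives the same grasp; the last joint's range is limited). The gripper opens to 85 mm and grips with 20 to 120 N. Pads are 22 mm wide; open, the fingers measure 114 mm over their backs; the gripper's body (76 mm by 85 mm) begins 54 mm behind the grasp point. The pads swing forward as they close: fully open they stand 13 mm farther back than shut.
Start: joints at [-1.022, 0.507, -0.238, 1.5, 0.126, 1.149, -0.155], TCP at [0.268, 0.564, 0.25] pointing down, gripper open.
Joint ranges: [-3.08, 3.08], [-0.24, 2.05], [-1.43, 1.35], [0, 2.5], [-1.52, 4.66], [0.17, 1.96], [-2.89, 2.89]. Speed limits (rad/s): [2.39, 2.39, 3.14, 3.14, 3.14, 3.14, 3.14].

### API

Orientations are given as a unit quaternion [x, y, z, w].
In Python, from bench import arm, eyes gives the robot as it stands.
- The arm moves only by the tool jog_arm, never from a script. Its argument "commands" is text: rows parted by semicolons, each of 5 numbers parted by spaces: the closure, from -1 (fully open) to 1 (shut), then the shift along the tool's x, y, z in cm, then the turn about the tool's z in rad. In form: fingers dx dy dz twist; .... A call has 1 to 8 rows; each row is the pose to reach, as a shift and turn from the pose commanded when the call began, along the tool's axes at that moment; what a row does not reach only later rows make up. A row lasts 1/12 s, in which the tool goes at most 41.7 mm and 7.16 degrees, less where a joint would pass 70% of its speed; a pose out of reach is approached as far as the arm can. A call with a gripper value outside its range is refused whole. The fingers move at their own pace and stop on an object; "grip_force" is the grip in N (left out, the last holds). Time passes only in rows, so rows that repeat a pose let the fingers close. It gives the time, the measured TCP pose, the force, the opening and the grip force at its end, in the units of the state.
- arm.sense(): the state, without advancing time (a new reading comes with each control period).
- eyes.snapshot(name): name is "scene" or "side" or "wrist"; returns a dict with "pixels" (400x640x3 uint8, blue, green, red), "depth" (400x640 float32, m along the optical axis (not along the pixel's ray), 0 where there is no reading), "fx", "fy", "cx", "cy" (pixels), "T" (4x4, takes a point from camera to world coordinates). Camera axes: x right, y up, looking along -z (the intrinsics and any distortion apply to the point x, -y, -z); pixel columns grow to the right and rows downward; lengths in m; the calibration is good to about 2 mm. A picture is of the moment at which its call begins.
- arm.finish_job(): hands the job in; it is judged then, once.
The state is a dict: "time": time; "joints": joint angles; "qd": joint speeds; "joint_torque": joint torques, N m; "position": TCP position; "tcp_rot": TCP orientation; "force": force on the tool from outside, world axes, zero at the start; "torque": the same for the moment, N m; "width": finger opening in m; "gripper_force": force on a finger pad.
Only numpy, scipy, OpenCV 4.12 (cv2) and the standard library are available. Lean on these libraries where they do the work, as an engineer would, in place of code of your own. Each camera call takes 0.05 s, during which the arm holds its last target. There are 200 camera calls.

## Working session

There is one attempt and no reset: what is moved stays moved. The work goes in short steps, Python scripts to look and compute and a tool call to move; the robot and the scene stay as the last step left them, time stands still between calls to the robot, and variables do not carry over. Pictures are saved under pics/ and viewed, at most 10 in all, crops included, and the job is handed in when it is done.

Besides the shell and the picture viewer there is one more tool, called after "Request:" as name(argument=value, ...), one argument or row to a line, values as JSON. jog_arm: Moves the arm, as the interface text tells. Its arguments: {"type":"object","properties":{"commands":{"type":"string"},"grip_force":{"type":"number"}},"required":["commands"]}

```bash
mkdir -p pics; ls; python3 - <<'E'
from bench import arm, eyes
import cv2, numpy as np
s=arm.sense(); print(s)
for n in("scene","side"):
    d=eyes.snapshot(n); cv2.imwrite(f"pics/{n}0.png",d["pixels"]); np.savez(f"{n}0.npz",**d); print(n,d["fx"],d["cx"],d["cy"],d["T"].round(3).tolist(),[k for k in d])
E
```

```text
pics
{'time': 0.0, 'joints': array([-1.02150072,  0.5083269 , -0.2374921 ,  1.50113096,  0.12567954,
        1.14890494, -0.15481537]), 'qd': array([ 2.26199623e-03, -3.03778240e-04,  6.45060374e-04, -6.23691587e-04,
       -2.23731879e-05, -2.17307520e-03, -9.05658811e-04]), 'joint_torque': array([-2.56395215e-04, -6.20594501e+01, -2.18661569e+00, -2.49655509e+01,
        1.28056988e-02,  1.20314772e-02, -3.83215337e-06]), 'position': array([0.26823474, 0.56399119, 0.24913595]), 'tcp_rot': array([ 2.20098393e-01,  9.75477268e-01, -8.74187093e-04, -1.80407104e-04]), 'force': array([ 0.72188317, -0.20296841,  0.85928288]), 'torque': array([0.01145558, 0.03677212, 0.01544392]), 'gripper_force': 0.0, 'width': 0.0850672409930764}
scene 412.5704009110384 320.2067942907639 197.18933673527107 [[-0.839, -0.397, 0.373, 0.925], [0.544, -0.596, 0.59, 0.652], [-0.012, 0.698, 0.716, 0.81], [0.0, 0.0, 0.0, 1.0]] ['pixels', 'depth', 'fx', 'fy', 'cx', 'cy', 'T']
side 403.54412101694834 321.30442595779914 202.1559912659639 [[0.904, 0.304, -0.299, 0.255], [-0.427, 0.638, -0.641, -0.593], [-0.004, 0.708, 0.706, 0.836], [0.0, 0.0, 0.0, 1.0]] ['pixels', 'depth', 'fx', 'fy', 'cx', 'cy', 'T']
```

View pics/scene0.png

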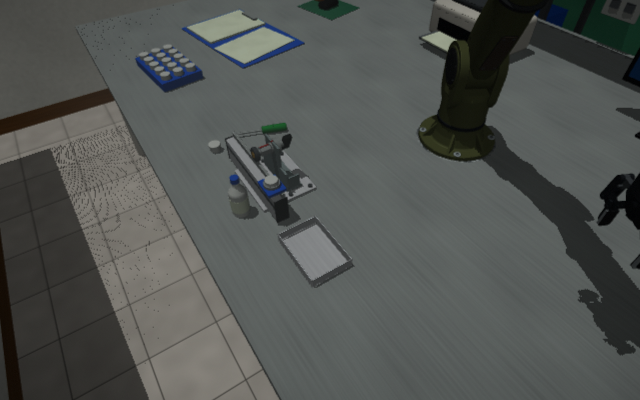

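View pics/side0.png

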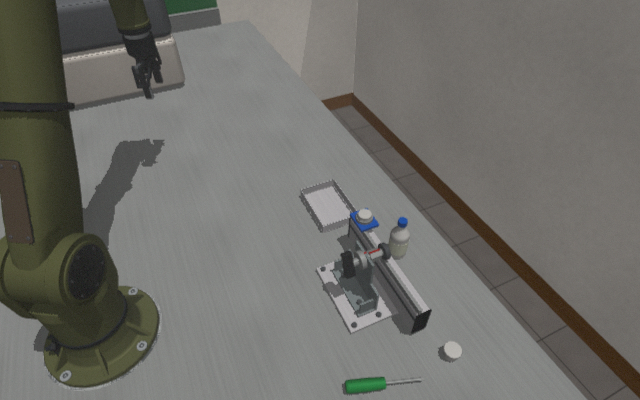

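The scene view shows the bracket around (265,165). The side view shows the knob at (348,263), a red stripe around (372,252), and the beam running from (350,225) to (425,318). I'll enlarge both.

```bash
python3 - <<'E'
import cv2, numpy as np
a=cv2.imread("pics/side0.png")[200:335,310:440]; b=cv2.imread("pics/scene0.png")[120:220,220:320]
cv2.imwrite("pics/c1.png",cv2.resize(a,None,fx=4.4,fy=4.4,interpolation=cv2.INTER_CUBIC))
d=np.load("side0.npz");
def P(D):
    h,w=D["depth"].shape; v,u=np.mgrid[:h,:w]; z=D["depth"]
    p=np.stack([(u-D["cx"])/D["fx"]*z,-(v-D["cy"])/D["fy"]*z,-z],-1); return p@D["T"][:3,:3].T+D["T"][:3,3]
for n in("side","scene"):
    D=np.load(n+"0.npz");p=P(D); 
    px=D["pixels"].astype(int); 
    reg=np.zeros(p.shape[:2],bool)
    if n=="side": reg[200:335,310:440]=1
    else: reg[120:220,220:320]=1
    m=reg&(abs(p[...,2]-.098)<.004)
    q=p[m]; print(n,m.sum(), cv2.minAreaRect(q[:,:2].astype(np.float32)) )
    r=reg&(px[...,2]>1.8*px[...,1])&(px[...,2]>1.8*px[...,0])&(px[...,2]>60)
    for v,u in np.argwhere(r): print(v,u,px[v,u],p[v,u].round(4))
E
```

```text
side 406 ((0.6145886182785034, -0.15065811574459076), (0.23621432483196259, 0.16678030788898468), 56.56084060668945)
249 377 [ 60  63 134] [ 0.6015 -0.1399  0.1324]
249 378 [ 44  46 131] [ 0.6025 -0.1422  0.1345]
249 379 [ 64  63 118] [ 0.6057 -0.1416  0.1321]
250 374 [ 60  67 133] [ 0.5948 -0.1385  0.1309]
250 375 [ 59  60 134] [ 0.595  -0.142   0.1348]
250 376 [ 44  48 137] [ 0.5968 -0.1431  0.1351]
250 377 [ 61  62 142] [ 0.6003 -0.142   0.1319]
250 378 [ 65  66 133] [ 0.6016 -0.1439  0.1334]
251 372 [ 58  60 132] [ 0.5872 -0.1421  0.1356]
251 373 [ 41  41 139] [ 0.5888 -0.1436  0.1365]
251 374 [ 48  49 136] [ 0.5918 -0.143   0.1342]
251 375 [ 69  71 133] [ 0.5938 -0.144   0.1342]
252 364 [ 67  67 134] [ 0.5682 -0.1397  0.1398]
252 365 [ 58  58 138] [ 0.57   -0.1407  0.1399]
252 369 [ 59  62 119] [ 0.5823 -0.1383  0.1304]
252 370 [ 43  43 132] [ 0.5822 -0.1421  0.1348]
252 371 [ 42  42 133] [ 0.5844 -0.1427  0.1343]
252 372 [ 68  71 135] [ 0.587  -0.1429  0.1332]
253 364 [ 72  70 133] [ 0.5666 -0.1424  0.1403]
253 370 [ 73  71 135] [ 0.582  -0.1429  0.1323]
scene 240 ((0.6117042899131775, -0.13180145621299744), (0.27991023659706116, 0.15455034375190735), 64.02855682373047)
141 271 [34 35 76] [ 0.5713 -0.144   0.1399]
144 267 [33 34 68] [ 0.5827 -0.1462  0.1336]
145 264 [45 46 89] [ 0.589  -0.1521  0.1291]
145 265 [34 35 83] [ 0.5884 -0.1468  0.1324]
145 266 [37 38 76] [ 0.5877 -0.142   0.1352]
146 261 [46 47 88] [ 0.5347 -0.3073 -0.0015]
146 262 [39 41 85] [ 0.5972 -0.1468  0.1329]
146 263 [38 39 85] [ 0.5969 -0.1407  0.1369]
147 260 [30 31 82] [ 0.6036 -0.1456  0.1333]
```

View pics/c1.png

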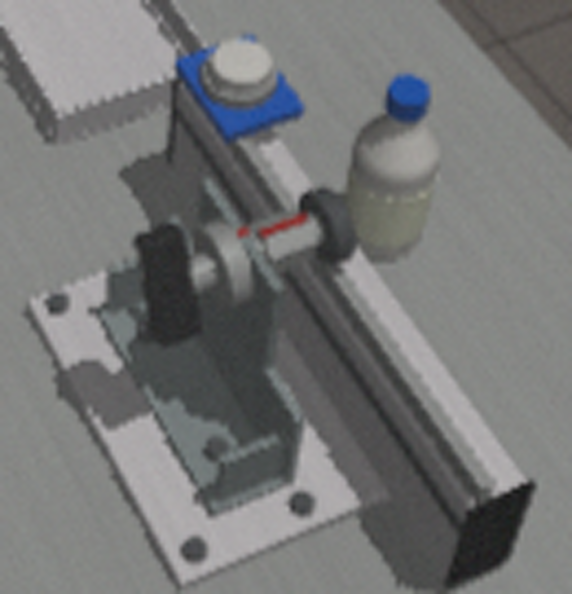

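```bash
cat > h.py <<'E'
import numpy as np
def P(D):
    h,w=D["depth"].shape; v,u=np.mgrid[:h,:w]; z=D["depth"]
    p=np.stack([(u-D["cx"])/D["fx"]*z,-(v-D["cy"])/D["fy"]*z,-z],-1); return p@D["T"][:3,:3].T+D["T"][:3,3]
E
python3 - <<'E'
import numpy as np; from h import P
from scipy.optimize import minimize
for n in("side","scene"):
    D=np.load(n+"0.npz");p=P(D).reshape(-1,3)
    q=p[(abs(p[:,0]-.6)<.2)&(abs(p[:,1]+.14)<.2)]
    b=q[abs(q[:,2]-.098)<.005][:,:2]
    best=max(((lambda s:((abs(s-c)<.017).sum()))(b[:,0]*np.cos(y)+b[:,1]*np.sin(y)),y,c) for y in np.linspace(-.4,.4,81) for c in np.linspace(.5,.75,126))
    k,y,c=best
    s=b[:,0]*np.cos(y)+b[:,1]*np.sin(y); t=-b[:,0]*np.sin(y)+b[:,1]*np.cos(y)
    m=abs(s-c)<.02
    for _ in range(3):
        A=np.polyfit(t[m],s[m],1); m=abs(s-np.polyval(A,t))<.018
    y2=y-np.arctan(A[0]); print(n,best,"yaw",y2,"n",m.sum(),"t range",t[m].min(),t[m].max())
    s=q[:,0]*np.cos(y2)+q[:,1]*np.sin(y2); t=-q[:,0]*np.sin(y2)+q[:,1]*np.cos(y2)
    for z0,z1 in((.03,.09),(.1,.14)):
        mm=(q[:,2]>z0)&(q[:,2]<z1); h,e=np.histogram(s[mm],np.arange(.5,.68,.004)); print(dict(zip((e[:-1]).round(3).tolist(),h.tolist())))
    m=(abs(q[:,2]-.098)<.005)
    h,e=np.histogram(s[m],np.arange(.5,.68,.004)); print("top",dict(zip((e[:-1]).round(3).tolist(),h.tolist())))
    print("mark s,t",.569*np.cos(y2)-.142*np.sin(y2),-.569*np.sin(y2)-.142*np.cos(y2))
E
```

```text
side (np.int64(348), np.float64(0.019999999999999962), np.float64(0.622)) yaw -0.005821293984961274 n 347 t range -0.305153058390687 -0.0071740653643865395
{0.5: 0, 0.504: 0, 0.508: 0, 0.512: 0, 0.516: 0, 0.52: 0, 0.524: 0, 0.528: 22, 0.532: 25, 0.536: 21, 0.54: 23, 0.544: 20, 0.548: 13, 0.552: 11, 0.556: 13, 0.56: 11, 0.564: 310, 0.568: 45, 0.572: 3, 0.576: 0, 0.58: 0, 0.584: 0, 0.588: 0, 0.592: 1, 0.596: 0, 0.6: 0, 0.604: 0, 0.608: 186, 0.612: 902, 0.616: 144, 0.62: 18, 0.624: 21, 0.628: 37, 0.632: 157, 0.636: 141, 0.64: 149, 0.644: 92, 0.648: 0, 0.652: 0, 0.656: 0, 0.66: 0, 0.664: 0, 0.668: 0, 0.672: 0, 0.676: 0}
{0.5: 0, 0.504: 0, 0.508: 0, 0.512: 0, 0.516: 49, 0.52: 36, 0.524: 28, 0.528: 29, 0.532: 34, 0.536: 32, 0.54: 15, 0.544: 13, 0.548: 14, 0.552: 88, 0.556: 30, 0.56: 28, 0.564: 122, 0.568: 51, 0.572: 7, 0.576: 6, 0.58: 26, 0.584: 20, 0.588: 20, 0.592: 22, 0.596: 19, 0.6: 24, 0.604: 12, 0.608: 59, 0.612: 113, 0.616: 78, 0.62: 77, 0.624: 43, 0.628: 39, 0.632: 31, 0.636: 39, 0.64: 30, 0.644: 23, 0.648: 19, 0.652: 15, 0.656: 13, 0.66: 0, 0.664: 0, 0.668: 0, 0.672: 0, 0.676: 0}

[... 1381 characters left out ...]
14, 0.604: 13, 0.608: 25, 0.612: 30, 0.616: 29, 0.62: 53, 0.624: 60, 0.628: 70, 0.632: 33, 0.636: 36, 0.64: 36, 0.644: 38, 0.648: 40, 0.652: 44, 0.656: 38, 0.66: 10, 0.664: 0, 0.668: 0, 0.672: 0, 0.676: 0}
top {0.5: 0, 0.504: 0, 0.508: 0, 0.512: 0, 0.516: 0, 0.52: 1, 0.524: 3, 0.528: 1, 0.532: 2, 0.536: 2, 0.54: 3, 0.544: 0, 0.548: 0, 0.552: 0, 0.556: 0, 0.56: 0, 0.564: 0, 0.568: 3, 0.572: 17, 0.576: 1, 0.58: 0, 0.584: 0, 0.588: 0, 0.592: 0, 0.596: 0, 0.6: 0, 0.604: 0, 0.608: 0, 0.612: 3, 0.616: 13, 0.62: 64, 0.624: 88, 0.628: 5, 0.632: 2, 0.636: 3, 0.64: 1, 0.644: 1, 0.648: 3, 0.652: 3, 0.656: 7, 0.66: 3, 0.664: 0, 0.668: 0, 0.672: 0, 0.676: 0}
mark s,t 0.571671117333144 -0.1308324638882669
```

The plate middle is at about x=0.5695, y=-0.143, with yaw near -0.01. The mark height reads 0.140, which matches. The arm goes above the knob now, then I'll use the wrist camera.

Request:
jog_arm(
  commands="-1 -26.8 -25.9 -0.5 -0.435;-1 -26.8 -25.9 -0.5 -0.435;-1 -26.8 -25.9 -0.5 -0.435;-1 -26.8 -25.9 -0.5 -0.435;-1 -26.8 -25.9 -0.5 -0.435;-1 -26.8 -25.9 -0.5 -0.435;-1 -26.8 -25.9 -0.5 -0.435;-1 -26.8 -25.9 -0.5 -0.435",
)

```text
time: 0.77
position: [0.3855, 0.2502, 0.2543]
tcp_rot: [0.004, 1.0, -0.0, -0.0]
force: [0.7, 0.0, 0.8]
width: 0.0856
gripper_force: 0.0
```

Request:
jog_arm(
  commands="-1 -11.5 -31 0 0;-1 -11.5 -31 0 0;-1 -11.5 -31 0 0;-1 -11.5 -31 0 0;-1 -11.5 -31 0 0;-1 -11.5 -31 0 0;-1 -11.5 -31 0 0;-1 -11.5 -31 0 0",
)

```text
time: 1.43
position: [0.4977, -0.0612, 0.2543]
tcp_rot: [0.005, 1.0, -0.0, -0.0]
force: [0.1, 0.9, 0.3]
width: 0.0855
gripper_force: 0.0
```

Request:
jog_arm(
  commands="-1 -2.9 -7.5 0 0;-1 -2.9 -7.5 0 0;-1 -2.9 -7.5 0 0;-1 -2.9 -7.5 0 0;-1 -2.9 -7.5 0 0",
)

```text
time: 1.85
position: [0.5256, -0.1333, 0.2539]
tcp_rot: [0.004, 1.0, 0.0, -0.001]
force: [0.0, -0.2, 0.2]
width: 0.0858
gripper_force: 0.0
```

```bash
python3 - <<'E'
from bench import arm, eyes
import cv2, numpy as np
from h import P
s=arm.sense(); print(s["position"],s["tcp_rot"],s["force"],s["joints"])
d=eyes.snapshot("wrist"); cv2.imwrite("pics/w1.png",d["pixels"]); np.savez("w1.npz",**d); print(d["T"].round(3).tolist(),d["fx"])
p=P(d); px=d["pixels"].astype(int)
r=(px[...,2]>1.7*px[...,1])&(px[...,2]>1.7*px[...,0])&(px[...,2]>60)&(p[...,2]>.1)
print(r.sum()); 
for a in p[r][::8]: print(a.round(4))
E
```

```text
[ 0.52558901 -0.13329937  0.25391163] [ 4.46188152e-03  9.99989738e-01  4.73225375e-04 -6.25425844e-04] [ 0.00429276 -0.16695635  0.23661746] [ 0.27451137  0.37189153 -0.10150408  1.71336691  0.0414068   1.05984151
  1.72146751]
[[0.009, -0.966, -0.258, 0.461], [1.0, 0.009, 0.001, -0.134], [0.001, -0.258, 0.966, 0.378], [0.0, 0.0, 0.0, 1.0]] 342.5801582074362
190
[ 0.567  -0.1438  0.1412]
[ 0.5683 -0.1416  0.1401]
[ 0.5702 -0.1439  0.1396]
[ 0.5701 -0.1423  0.1415]
[ 0.572  -0.1409  0.1392]
[ 0.5808 -0.1435  0.1332]
[ 0.5822 -0.1443  0.1337]
[ 0.5824 -0.142   0.135 ]
[ 0.5844 -0.1436  0.1345]
[ 0.5861 -0.1452  0.1344]
[ 0.5865 -0.1428  0.1354]
[ 0.5884 -0.1444  0.1349]
[ 0.5898 -0.1421  0.134 ]
[ 0.5916 -0.1437  0.1338]
[ 0.5931 -0.1453  0.1343]
[ 0.5939 -0.1429  0.1345]
[ 0.595  -0.1445  0.1356]
[ 0.5966 -0.1422  0.1344]
[ 0.5984 -0.1438  0.1343]
[ 0.6    -0.1454  0.1345]
[ 0.6011 -0.1431  0.1341]
[ 0.6028 -0.1447  0.1343]
[ 0.6039 -0.1423  0.1339]
[ 0.6052 -0.1439  0.1347]
```

View pics/w1.png

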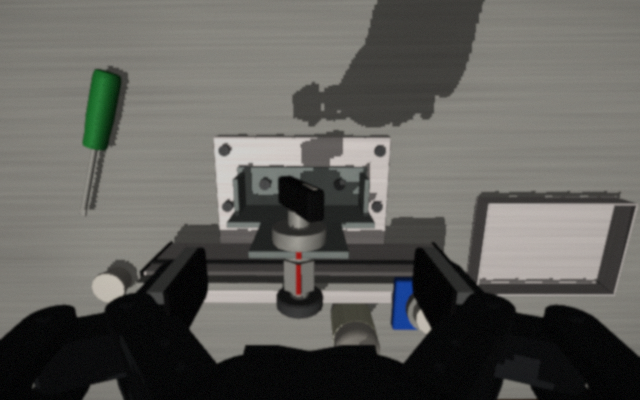

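Wrist view: knob bar at (300,197) leaning toward +y, red mark at (298,256), stripe around (298,275). The axis is at y≈-0.1435 and the plate middle at x≈0.5695. Next I'll measure the bar.

```bash
python3 - <<'E'
import numpy as np; from h import P
D=np.load("w1.npz");p=P(D); px=D["pixels"].astype(int)
r=(px[...,2]>1.7*px[...,1])&(px[...,2]>60)&(p[...,2]>.1); q=p[r]; print("yaw",-np.polyfit(q[:,0],q[:,1],1)[0]*-1, q.mean(0))
m=np.zeros(r.shape,bool); m[165:235,265:335]=1; q=p[m&(p[...,2]>.1)&(p[...,0]<.548)&(px.sum(-1)<130)]
print(len(q))
for z in np.arange(.1,.156,.005):
    a=q[abs(q[:,2]-z)<.0025]
    if len(a): print(z.round(3),len(a),"x",a[:,0].min().round(4),a[:,0].max().round(4),"y",a[:,1].min().round(4),a[:,1].max().round(4))
E
```

```text
yaw -0.030344256369264414 [ 0.58839564 -0.1435545   0.1356118 ]
1488
0.1 32 x 0.5178 0.5392 y -0.1605 -0.1484
0.105 82 x 0.5176 0.5405 y -0.1595 -0.1466
0.11 89 x 0.5174 0.541 y -0.1571 -0.144
0.115 98 x 0.5178 0.5402 y -0.1544 -0.1375
0.12 103 x 0.5177 0.5401 y -0.152 -0.1359
0.125 97 x 0.5178 0.5395 y -0.1493 -0.1359
0.13 108 x 0.5175 0.5387 y -0.1472 -0.1307
0.135 102 x 0.5176 0.5386 y -0.1447 -0.1293
0.14 113 x 0.5177 0.5391 y -0.1419 -0.1244
0.145 404 x 0.518 0.5415 y -0.1395 -0.1245
0.15 252 x 0.5184 0.5412 y -0.1373 -0.1281
```

Request:
jog_arm(
  commands="0.1 -0.4 0 3 0;0.1 -0.4 0 6 0;0.1 -0.4 0 8 0;0.1 -0.4 0 8 0;0.1 -0.4 0 9 0;0.1 -0.4 0 9.6 0;0.1 -0.4 0 9.6 0;0.1 -0.4 0 9.6 0",
  grip_force=25,
)

```text
time: 2.57
position: [0.5303, -0.1337, 0.1592]
tcp_rot: [0.004, 1.0, -0.0, 0.0]
force: [1.7, -0.1, 0.3]
width: 0.0385
gripper_force: 0.0
```

Request:
jog_arm(
  commands="0.3 0 0 0 0;0.4 0 0 0 0;0.5 0 0 0 0;0.5 0 0 0 0",
)

```text
time: 2.9
position: [0.5303, -0.1331, 0.159]
tcp_rot: [0.004, 1.0, 0.0, 0.0]
force: [-0.2, 3.2, 1.8]
width: 0.0215
gripper_force: 1.5
```

```bash
python3 - <<'E'
from bench import arm, eyes
import cv2, numpy as np
s=arm.sense(); print(s["time"],s["position"],s["width"],s["gripper_force"],s["force"])
d=eyes.snapshot("wrist"); cv2.imwrite("pics/w2.png",d["pixels"]); np.savez("w2.npz",**d)
E
```

```text
2.9 [ 0.53029578 -0.13313178  0.15899736] 0.021517415815224615 1.4962002541869879 [-0.18869784  3.17499084  1.81606076]
```

View pics/w2.png

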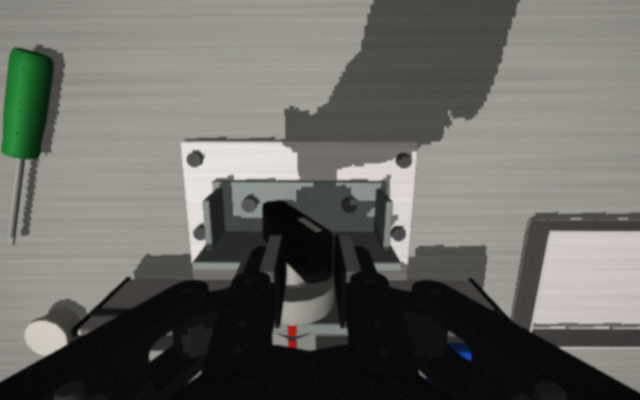

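The pads straddle the bar's top, seen between x≈275 and 345 px. I'll close on it and check that the bar hasn't turned.

Request:
jog_arm(
  commands="0.7 0 0 0 0;0.7 0 0 0 0;0.7 0 0 0 0",
  grip_force=25,
)

```text
time: 3.2
position: [0.53, -0.1315, 0.1589]
tcp_rot: [0.003, 1.0, 0.001, -0.0]
force: [-1.4, 8.0, 6.6]
width: 0.0153
gripper_force: 22.6
```

```bash
cat > m.py <<'E'
from bench import arm, eyes
import numpy as np; from h import P
s=arm.sense(); print(s["time"],s["position"].round(4),s["width"],s["gripper_force"],s["force"].round(1),s["torque"].round(2))
D=eyes.snapshot("side");p=P(D); px=D["pixels"].astype(int)
r=(px[...,2]>1.7*px[...,1])&(px[...,2]>1.7*px[...,0])&(px[...,2]>60)&(p[...,2]>.1)&(p[...,0]>.55)&(p[...,0]<.62)&(abs(p[...,1]+.143)<.03); q=p[r]
a=q[q[:,0]>.577]; print("stripe",len(a),a.mean(0).round(4) if len(a) else "", "lateral",np.arcsin(np.clip((a[:,1].mean()+.1425)/.0139,-1,1)) if len(a) else "")
q=p[(p[...,0]<.555)&(p[...,0]>.5)&(abs(p[...,1]+.143)<.05)&(px.sum(-1)<150)]
for z in np.arange(.09,.16,.01):
    a=q[abs(q[:,2]-z)<.003]
    if len(a): print(z.round(3),len(a),"x",a[:,0].min().round(4),"y",a[:,1].min().round(4))
E
python3 m.py
```

```text
3.2 [ 0.53   -0.1315  0.1589] 0.01529089776611792 22.56435502320528 [-1.4  8.   6.6] [ 1.85  0.44 -0.05]
stripe 18 [ 0.5922 -0.1419  0.1332] lateral 0.046057250881520365
0.1 21 x 0.5158 y -0.1599
0.11 27 x 0.5161 y -0.1577
0.12 32 x 0.5157 y -0.152
0.13 20 x 0.5164 y -0.1463
0.14 2 x 0.5173 y -0.1388
0.15 13 x 0.5177 y -0.1521
0.16 13 x 0.5194 y -0.1532
```

Request:
jog_arm(
  commands="0.7 -0.3 0 0 0;0.7 -0.6 0 0 0;0.7 -0.9 0 0 0;0.7 -1.1 0 0 0;0.7 -1.1 0 0 0",
  grip_force=30,
)

```text
time: 3.67
position: [0.5383, -0.1314, 0.1588]
tcp_rot: [0.004, 1.0, 0.002, -0.003]
force: [-10.9, 7.9, 14.4]
width: 0.0147
gripper_force: 29.0
```

```bash
python3 m.py
```

```text
3.6667 [ 0.5383 -0.1314  0.1588] 0.014746026466736353 29.03120919596404 [-10.9   7.9  14.4] [2.07 2.41 0.01]
stripe 18 [ 0.5921 -0.142   0.1335] lateral 0.034954223684828485
0.1 18 x 0.5245 y -0.1605
0.11 28 x 0.5243 y -0.1576
0.12 25 x 0.5246 y -0.1531
0.13 26 x 0.5242 y -0.1467
0.14 2 x 0.5256 y -0.1389
0.15 15 x 0.5255 y -0.1524
0.16 16 x 0.5266 y -0.153
```

The knob is fully in: its front face moved 8.5 mm. I'll turn it while holding the push.

Request:
jog_arm(
  commands="0.7 -0.2 0 0 0;0.7 -0.2 -0.3 0 0;0.7 -0.2 -0.6 -0.1 0;0.7 -0.2 -0.9 -0.1 0;0.7 -0.2 -1.2 -0.1 0;0.7 -0.2 -1.5 -0.1 0;0.7 -0.2 -1.5 -0.1 0",
  grip_force=40,
)

```text
time: 4.3
position: [0.5414, -0.1423, 0.1608]
tcp_rot: [0.002, 1.0, 0.004, -0.002]
force: [-9.2, 11.6, 13.9]
width: 0.0136
gripper_force: 20.7
```

```bash
python3 m.py
```

```text
4.3 [ 0.5414 -0.1423  0.1608] 0.013631971250221891 20.69197519794784 [-9.2 11.6 13.9] [ 2.93  1.73 -0.02]
stripe 18 [ 0.5923 -0.1479  0.1323] lateral -0.39609995241239443
0.1 16 x 0.524 y -0.1497
0.11 18 x 0.5244 y -0.1494
0.12 16 x 0.5241 y -0.1498
0.13 12 x 0.5246 y -0.15
0.14 4 x 0.5252 y -0.1485
0.15 19 x 0.5247 y -0.1608
0.16 11 x 0.5299 y -0.163
```

Request:
jog_arm(
  commands="0.7 0 -0.3 0.2 0;0.7 0 -0.6 0.3 0;0.7 0 -0.9 0.3 0;0.7 0 -1.2 0.3 0;0.7 0 -1.4 0.3 0;0.7 0 -1.4 0.3 0",
)

```text
time: 4.85
position: [0.5424, -0.1516, 0.1587]
tcp_rot: [0.0, 1.0, 0.007, -0.001]
force: [-10.9, 30.7, 29.9]
width: 0.0137
gripper_force: 46.7
```

```bash
python3 m.py
```

```text
4.85 [ 0.5424 -0.1516  0.1587] 0.013650541878754682 46.71135756187141 [-10.9  30.7  29.9] [7.36 2.41 0.08]
stripe 0  lateral 
0.1 8 x 0.5246 y -0.1429
0.11 7 x 0.5244 y -0.1474
0.12 8 x 0.5239 y -0.1492
0.13 7 x 0.5241 y -0.1523
0.14 5 x 0.5247 y -0.1548
0.15 22 x 0.5242 y -0.1709
0.16 14 x 0.5301 y -0.1721
```

Lean is about -0.29, so the knob is at its stop. Now I'll let go and rise.

Request:
jog_arm(
  commands="0.4 0 0.3 0 0;0.1 0 0.6 0 0;-0.1 0 0.6 0 0;-0.1 0 0.6 0 0;-0.1 0 0.6 -1 0;-0.1 0 0.6 -3 0;-0.1 0 0.6 -5 0;-0.1 0 0.6 -5 0",
)

```text
time: 5.57
position: [0.5445, -0.1586, 0.2105]
tcp_rot: [0.005, 1.0, -0.001, 0.003]
force: [0.8, 0.9, 0.1]
width: 0.0469
gripper_force: 0.0
```

```bash
python3 m.py; python3 - <<'E'
from bench import eyes
import cv2, numpy as np
d=eyes.snapshot("wrist"); cv2.imwrite("pics/w3.png",d["pixels"]); np.savez("w3.npz",**d)
E
```

```text
5.5667 [ 0.5445 -0.1586  0.2105] 0.04694977295881401 0.0 [0.8 0.9 0.1] [-0.04 -0.01 -0.04]
stripe 21 [ 0.5919 -0.1513  0.1293] lateral -0.6893560618162292
0.1 6 x 0.5226 y -0.1438
0.11 14 x 0.5217 y -0.147
0.12 12 x 0.5219 y -0.1506
0.13 10 x 0.5222 y -0.1525
0.14 10 x 0.5222 y -0.1558
0.15 25 x 0.5241 y -0.1554
```

View pics/w3.png

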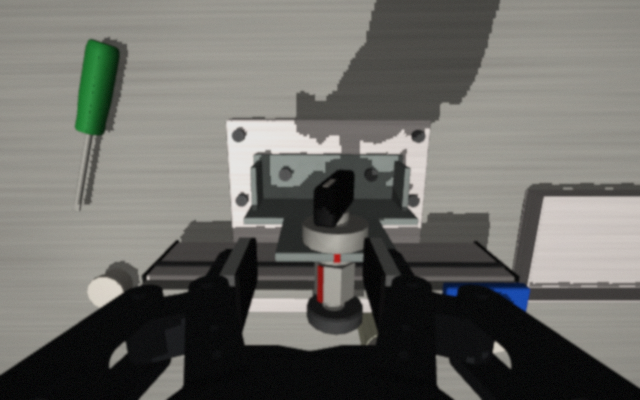

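Wrist view: the knob leans to -y and stays in. The plate mark is at (337,258) and the stripe is rotated to -y at (321,285). I'll refine the axis before working on the head.

```bash
python3 - <<'E'
import numpy as np; from h import P
D=np.load("w3.npz");p=P(D); px=D["pixels"].astype(int)
r=(px[...,2]>1.7*px[...,1])&(px[...,2]>60)&(p[...,2]>.1)
for n,m in(("mark",p[...,0]<.577),("stripe",p[...,0]>.577)):
    q=p[r&m]; print(n,len(q),np.median(q,0).round(4))
# roller edges and head edges
z=p[...,2]
for row in range(295,330,6):
    c=np.where((z[row,280:390]>.1))[0]+280
    if len(c): print(row,c.min(),c.max(),p[row,c.min()].round(4),p[row,c.max()].round(4))
E
```

```text
mark 55 [ 0.5694 -0.1429  0.1408]
stripe 222 [ 0.5932 -0.153   0.1304]
295 286 389 [ 0.6196 -0.1781  0.1003] [ 0.5328 -0.1358  0.2436]
301 304 389 [ 0.4784 -0.1582  0.3326] [ 0.532  -0.1368  0.248 ]
307 306 389 [ 0.6183 -0.1626  0.1185] [ 0.5277 -0.1391  0.2575]
313 306 389 [ 0.6221 -0.1626  0.1201] [ 0.5276 -0.1397  0.2601]
319 307 389 [ 0.6244 -0.1619  0.1237] [ 0.5271 -0.1404  0.2631]
325 311 389 [ 0.6251 -0.1591  0.1295] [ 0.5269 -0.1409  0.2656]
```

Request:
jog_arm(
  commands="0.3 -2.5 0.6 0 0;0.3 -4.9 1.2 0 0;0.3 -4.9 1.2 1.5 0;0.3 -4.9 1.2 3 0;0.3 -4.9 1.2 4.5 0;0.3 -4.9 1.2 4.5 0;0.3 -4.9 1.2 4.5 0",
  grip_force=40,
)

```text
time: 6.25
position: [0.591, -0.1457, 0.1603]
tcp_rot: [0.005, 1.0, 0.0, -0.002]
force: [-0.3, 0.1, 0.7]
width: 0.0302
gripper_force: 0.0
```

Request:
jog_arm(
  commands="0.3 -0.25 -0.15 0 0;0.3 -0.25 -0.15 0.6 0;0.3 -0.25 -0.15 1.1 0;0.3 -0.25 -0.15 1.4 0;0.3 -0.25 -0.15 1.7 0;0.3 -0.25 -0.15 2.0 0;0.3 -0.25 -0.15 2.0 0",
)

```text
time: 6.83
position: [0.5943, -0.146, 0.1413]
tcp_rot: [0.004, 1.0, 0.001, -0.0]
force: [-0.2, 2.3, 4.3]
width: 0.0301
gripper_force: 1.9
```

```bash
python3 m.py|head -2;  python3 - <<'E'
from bench import eyes
import cv2, numpy as np
d=eyes.snapshot("wrist"); w=d["pixels"][200:400,220:440]
e=eyes.snapshot("side")["pixels"][215:285,330:420]
cv2.imwrite("pics/w4.png",np.hstack([cv2.resize(w,(396,360)),cv2.resize(e,(396,360))])); np.savez("w4.npz",**d)
E
```

```text
6.8333 [ 0.5943 -0.146   0.1413] 0.030088233467902566 1.8578162755738958 [-0.2  2.3  4.3] [0.51 0.19 0.01]
stripe 5 [ 0.5852 -0.1479  0.1315] lateral -0.39951317785496915
```

View pics/w4.png

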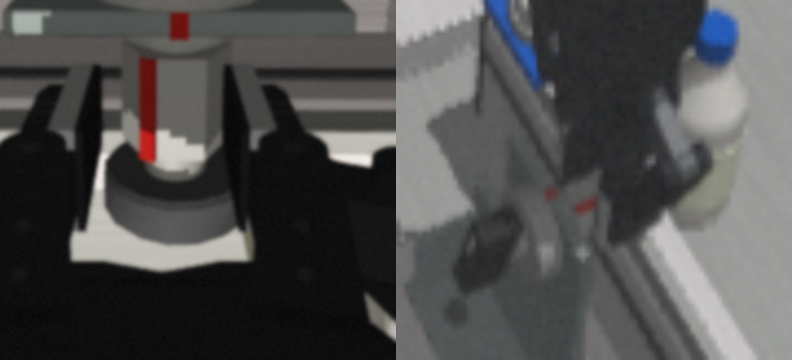

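The left finger is pressing the head back, and the stripe angle is now about -0.4 rad. I'll continue down.

Request:
jog_arm(
  commands="0.3 0 -0.05 0.3 0;0.3 0 -0.05 0.6 0;0.3 0 -0.05 0.9 0;0.3 0 -0.05 1.2 0;0.3 0 -0.05 1.5 0;0.3 0 -0.05 1.8 0;0.3 0 -0.05 2.1 0;0.3 0 -0.05 2.1 0",
)

```text
time: 7.65
position: [0.5953, -0.1453, 0.1205]
tcp_rot: [0.004, 1.0, 0.001, 0.001]
force: [1.1, 6.2, 4.7]
width: 0.0301
gripper_force: 3.7
```

```bash
cat > r.py <<'E'
from bench import arm,eyes
import numpy as np; from h import P
s=arm.sense(); print(s["position"].round(4),s["width"],s["gripper_force"],s["force"].round(1))
D=eyes.snapshot("wrist");p=P(D); px=D["pixels"].astype(int)
r=(px[...,2]>1.7*px[...,1])&(px[...,2]>60)&(p[...,2]>.1)&(p[...,2]<.15)
for n,m in(("mark",p[...,0]<.577),("stripe",p[...,0]>.577)):
    q=p[r&m]; print(n,len(q),np.median(q,0).round(4))
E
python3 r.py;python3 m.py|head -2
```

```text
[ 0.5953 -0.1453  0.1205] 0.030092020277586548 3.6581299477256835 [1.1 6.2 4.7]
mark 212 [ 0.5699 -0.1432  0.1407]
stripe 748 [ 0.5926 -0.1451  0.1342]
7.7 [ 0.5953 -0.1452  0.1207] 0.029677694421517773 3.668248043395579 [0.1 7.3 4.6] [ 1.62 -0.05 -0.01]
stripe 6 [ 0.5862 -0.1435  0.133 ] lateral -0.06903119562220222
```

The stripe is about 0.14 rad from the mark. I'll close on the flats while centring.

Request:
jog_arm(
  commands="0.35 0 0.1 0 0;0.4 0 0.2 0 0;0.5 0 0.3 0 0;0.6 0 0.4 0 0;0.7 0 0.4 0 0;0.7 0 0.4 0 0;0.7 0 0.4 0 0",
  grip_force=80,
)

```text
time: 8.33
position: [0.5953, -0.1429, 0.1211]
tcp_rot: [0.004, 1.0, 0.0, 0.001]
force: [0.0, 3.9, 6.4]
width: 0.0232
gripper_force: 78.2
```

```bash
python3 r.py;python3 m.py|head -2
```

```text
[ 0.5953 -0.1429  0.1211] 0.023246275022988438 78.15893076360226 [0.  3.9 6.4]
mark 215 [ 0.5699 -0.143   0.1406]
stripe 720 [ 0.5927 -0.1453  0.1342]
8.3833 [ 0.5953 -0.1429  0.1211] 0.023263840961090382 78.15962690860033 [0.8 4.1 5.9] [ 0.97 -0.08  0.01]
stripe 6 [ 0.5852 -0.1438  0.1334] lateral -0.0905726559291722
```

Request:
jog_arm(
  commands="0.8 0 0 0 0;0.8 0 0 0 0;0.8 0 0 0 0;0.8 0 0 0 0",
  grip_force=115,
)

```text
time: 8.77
position: [0.5953, -0.143, 0.1212]
tcp_rot: [0.004, 1.0, 0.0, 0.001]
force: [0.6, 3.4, 6.7]
width: 0.0222
gripper_force: 112.2
```

```bash
python3 r.py; python3 - <<'E'
import numpy as np; from h import P
D=np.load("w1.npz");p=P(D);g=D["pixels"].astype(float).mean(-1)
pts=[]
for c in list(range(222,298))+list(range(345,384)):
    col=g[125:150,c]; k=np.argmax(np.diff(col)); 
    # subpixel
    d=np.diff(col)[max(k-1,0):k+2]; o=(d*np.arange(-1,2)).sum()/d.sum() if len(d)==3 else 0
    v=125.5+k+o; R=np.array([(c-D["cx"])/D["fx"],-(v-D["cy"])/D["fy"],-1]); w=D["T"][:3,:3]@R
    t=(.010-D["T"][2,3])/w[2]; pts.append((D["T"][:3,3]+t*w)[:2])
pts=np.array(pts); A=np.polyfit(pts[:,1],pts[:,0],1); res=pts[:,0]-np.polyval(A,pts[:,1]); m=abs(res)<.0015
A=np.polyfit(pts[m,1],pts[m,0],1); print("base front edge yaw",-A[0],A[1],m.sum(),"z at edge",p[142,250,2])
v,u=np.where((abs(p[...,2]-.14)<.003)&(abs(p[...,0]-.5695)<.006)); q=p[v,u]; print("plate top",len(q),-np.polyfit(q[:,1],q[:,0],1)[0],q[:,1].min(),q[:,1].max())
E
```

```text
[ 0.5953 -0.143   0.1212] 0.022154932760111365 112.1729502081871 [0.6 3.4 6.7]
mark 204 [ 0.5698 -0.1429  0.1407]
stripe 742 [ 0.5927 -0.1453  0.1341]
base front edge yaw -0.014211174204703577 0.49581283612151955 115 z at edge 0.010216862987360853
plate top 977 -0.009345836624539692 -0.18092240301662577 -0.10519196385065681
```

The head is gripped flush, but the stripe sits about 2 mm (0.14 rad) off once the yaw is taken into account. I'll nudge it: lean on the left finger and slide down, so the friction turns it back further.

Request:
jog_arm(
  commands="0.7 0 -0.5 0 0;0.7 0 -0.8 0.2 0;0.7 0 -0.8 0.5 0;0.7 0 -0.8 0.8 0;0.7 0 -0.8 1.0 0;0.7 0 -0.8 1.0 0",
  grip_force=30,
)

```text
time: 9.32
position: [0.5956, -0.1435, 0.1185]
tcp_rot: [0.002, 1.0, 0.004, 0.003]
force: [-20.1, 25.3, 67.7]
width: 0.0227
gripper_force: 108.8
```

```bash
python3 r.py
```

```text
[ 0.5956 -0.1435  0.1185] 0.022677942571930017 108.75105748000351 [-20.1  25.3  67.7]
mark 226 [ 0.57   -0.143   0.1406]
stripe 742 [ 0.5928 -0.1446  0.1343]
```

Request:
jog_arm(
  commands="0.45 0 0 -0.3 0;0.45 0 0 -0.3 0;0.45 0 0 -0.3 0;0.45 0 0 -0.3 0",
  grip_force=30,
)

```text
time: 9.7
position: [0.5955, -0.1433, 0.1178]
tcp_rot: [0.002, 1.0, 0.004, 0.002]
force: [-9.8, 23.4, 38.4]
width: 0.0236
gripper_force: 31.9
```

```bash
python3 r.py
```

```text
[ 0.5955 -0.1433  0.1178] 0.023559540579721813 31.931008079554886 [-9.8 23.4 38.4]
mark 223 [ 0.5701 -0.1431  0.1406]
stripe 733 [ 0.5929 -0.1434  0.1343]
```

The stripe is now in line with the mark. I'll firm the grip in place.

Request:
jog_arm(
  commands="0.6 0 0 0 0;0.7 0 0 0 0;0.7 0 0 0 0;0.7 0 0 0 0;0.7 0 0 0 0",
  grip_force=80,
)

```text
time: 10.17
position: [0.5956, -0.1433, 0.1181]
tcp_rot: [0.002, 1.0, 0.004, 0.002]
force: [-10.3, 22.7, 40.7]
width: 0.0228
gripper_force: 76.2
```

```bash
python3 r.py; python3 m.py
```

```text
[ 0.5956 -0.1433  0.1181] 0.022781690379790588 76.20393776334822 [-10.3  22.7  40.7]
mark 225 [ 0.5698 -0.1431  0.1407]
stripe 744 [ 0.5929 -0.1433  0.1343]
10.2167 [ 0.5955 -0.1432  0.1181] 0.022999090380579842 76.20375387836248 [-11.6  23.3  41.5] [ 4.97  2.64 -0.27]
stripe 4 [ 0.5865 -0.1415  0.1327] lateral 0.069526010146915
0.1 6 x 0.5225 y -0.1436
0.11 10 x 0.522 y -0.1469
0.12 10 x 0.5219 y -0.1492
0.13 11 x 0.5224 y -0.1528
0.14 9 x 0.5222 y -0.1556
0.15 8 x 0.5222 y -0.1504
```

```bash
python3 -c "
from bench import arm
print(arm.finish_job())"
```

```text
the job is handed in; nothing more can be done
None
```

I handed the job in at about 10 s with the knob pushed in, turned to its stop and let go, still in by about 6 mm; the gripper holds the hex head at about 76 N with the red stripe within about 0.5 mm of the bracket's mark, and I did not touch the bystanders. The hand-in gave no pass or fail result.

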